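# Ready the check ball at the model submarine's ballast pump

## Task

On the ballast-pump test stand, set the lever of the brass vent valve to half open (45 degrees). Then pick up the dish with the loose steel check ball by its handle bar, lift it and turn it about a quarter turn, level all the way so that the ball stays in the middle, until its pouring lip points along the stand's loading trough with the end of the lip a little above the trough's outer end. Finish still holding it there, level and steady with the ball in the middle, not resting on the trough, valve still half open, and do not disturb the tin, propeller, jar and tools lying around.

Things in the scene. Friction and masses are not known exactly. Their poses are not given: they have to be found in the camera images.
- stand: Pump test stand, fixed: plywood base 200 x 220 x 15 mm; origin under its centre, x, y along its edges. A round pump 97 mm tall at x +30, y +45 mm. An aluminium loading trough (U-channel 42 mm wide, 115 long) runs along +y, falling 12 degrees, from its open outer end at x +30, y -100 mm to the pump. A copper pipe along y at x -55, 55 mm up, carries the brass valve in its middle.
- trough_mouth (a point): The middle of the trough's outer (higher) end, 137 mm above the table, level with the top edges of the trough's side walls there. Axes as the stand's: the trough runs from here along +y.
- valve (a joint): Angle (rad) of the valve's steel lever about the vertical: 0 closed, pointing along the stand's -x, across the pipe; 1.571 open, along the stand's +y (clockwise from above); half open 0.785. Starts 0 to 0.3. Stiff (0.15 N m), stays where left. Lever: bar 14 mm wide, 14 mm tall, reaching 100 mm from the axis.
- valve_axis (a point): The point on the valve's vertical turning axis at the middle of the lever's height, 105 mm above the table (stand x -55, y 0 mm). Axes as the stand's.
- valve_grip (a point): The middle of the lever bar, 65 mm from its turning axis, 105 mm above the table: a good place to pinch across the bar from above. Moves with the lever; its x axis points from here back to the turning axis.
- dish: Loose aluminium dish, 106 mm across, 23 mm tall, 0.16 to 0.29 kg, inside a shallow 8-degree cone, lowest in the middle (7 mm up). Origin under its centre, x towards its pouring lip (channel 24 mm wide, end 78 mm from the centre). A thin steel bail over it carries a wooden grip bar along y, 64 mm long, 16 wide, 14 tall, its middle 87 mm over the dish's underside, above its centre.
- dish_grip (a point): The middle of the dish's grip bar. Axes as the dish's.
- dish_lip (a point): The middle of the outer end of the dish's lip, at the height of the rim's top: x +78, z +23 mm on the dish.
- ball_center (a point): Centre of the loose steel check ball, 20 mm across, 33 g, lying in the middle of the dish. It rolls freely and is centred only by the dish's slope.
- tin: Bystander: plain round aluminium tin without handle or lip, 92 mm across, 30 mm tall, loose. Origin under its centre.
- propeller: Bystander: small brass propeller lying flat, 46 mm across, 12 mm tall, loose. Origin under its centre.
- jar: Bystander: small glass jar with steel cap, 44 mm across, 55 mm tall, loose. Origin under its centre.
- screwdriver: Bystander: screwdriver lying on the table, loose. x along it.
- wrench: Bystander: wrench lying on the table, loose. x along it.
Things that resemble listed ones, but are neither listed nor needed, are in the scene too. Of the things like the dish, leave any that is turquoise; of the rest the smaller one is meant.

How it is judged:
On the way, in this order (a step that is already met when the one before it is completed fails the run):
1. the valve lever is set half open, 45 degrees within 8 (value of joint valve between 0.645 and 0.925 rad and velocity of joint valve between -0.05 and 0.05 rad/s), for 0.3 s.
2. the dish is lifted at least 30 mm off the table in the fingers with the ball in its middle (height (world z) of dish above 0.03 m and contact force between dish and the fingers above 0.5 N and horizontal distance between ball_center and dish below 0.015 m), for 0.2 s.
At the end, for the whole second after the job is handed in: Valve at 45 +-8 degrees; dish held still in the fingers, off the stand, level within 5.7 degrees, lip within 12 degrees of the trough's line, its end within 30 mm (from above) of the trough's outer end and 8 to 75 mm over its walls; ball within 10 mm of the dish's middle (value of joint valve between 0.645 and 0.925 rad and contact force between dish and the fingers above 0.5 N and contact force between dish and stand below 0.1 N and horizontal distance between dish_lip and trough_mouth below 0.03 m and z of dish_lip in the frame of trough_mouth between 0.008 and 0.075 m and angle between the x axis of dish and the y axis of stand, either way round below 0.21 rad and y of dish in the frame of trough_mouth below -0.04 m and angle between dish's own z axis and vertical below 0.1 rad and horizontal distance between ball_center and dish below 0.01 m and distance between ball_center and dish below 0.03 m and linear speed of dish below 0.03 m/s and angular speed of dish below 0.2 rad/s); the arm keeps its last pose, push and grip.
It fails at once if the ball strays more than 22 mm from the middle of the dish (horizontal distance between ball_center and dish above 0.022 m).
It fails at once if the dish is tipped more than 12 degrees (angle between dish's own z axis and vertical above 0.21 rad).
It fails at once if the tin, propeller, jar, screwdriver or wrench is moved more than 30 mm (distance of any of tin, propeller, jar, screwdriver, wrench from where it was at the start of the episode above 0.03 m).
It also fails if it takes over 64 s, if anything falls off the work surface, if the arm or the gripper's body presses on something with over 40 N, if the wrist force passes 120 N, or if a joint passes its speed limit or range.

## Robot

A 7-joint arm with a two-finger parallel gripper is mounted at the origin on the work surface. World frame = base frame: x ahead of the robot, y to its left, z up, the work surface at z = 0. Lengths are in m, angles in rad, forces in N, time in s.
With the tool pointing down it reaches from about 0.375 to 0.925 m from the base axis. Payload 3.1 kg.
Tool frame: the origin (TCP) lies between the finger pads; the fingertips stand 19 mm ahead of it and the grasp point (between the pads) is the TCP; z points along the fingers, y is the direction in which the jaws open and shut (so a half turn about z gives the same grasp; the last joint's range is limited). The gripper opens to 85 mm and grips with 20 to 120 N. Pads are 22 mm wide; open, the fingers measure 114 mm over their backs; the gripper's body (76 mm by 85 mm) begins 54 mm behind the grasp point. The pads swing forward as they close: fully open they stand 13 mm farther back than shut.
Start: joints at [1.221, 0.383, 0.044, 1.598, -0.018, 1.161, -0.05], TCP at [0.162, -0.63, 0.25] pointing down, gripper open.
Joint ranges: [-2.61, 2.61], [-0.41, 2.15], [-1.48, 1.57], [0, 2.5], [-1.57, 4.71], [0.05, 1.97], [-2.85, 2.85]. Speed limits (rad/s): [2.79, 2.79, 3.14, 3.14, 3.14, 3.14, 3.14].

## Interface

Orientations are given as a unit quaternion [x, y, z, w].
In Python, from bench import move_ptp, movel, move_j, move_gripper, pause, inverse_kinematics, read_camera, camera_params, MotionError, sign_off, look_for, tip_of, read_time_s, read_qpos, read_joint_vel, read_effort, read_eef_pos, read_tcp_rot, read_ft_force, read_ft_torque, read_finger_gap gives the robot as it stands. Calls block until the motion is done:
- move_ptp(position, orientation): joint-space move of the TCP to a pose.
- movel(position, orientation=None, speed=0.15): straight line of the TCP; orientation=None keeps the orientation; speed is the mean speed in m/s.
- move_j(angles): joint-space move.
- move_gripper(opening, effort=None): finger opening in m; effort is the grip in N (None keeps the last); returns when the fingers have stopped.
- pause(seconds).
- inverse_kinematics(position, orientation): joint angles nearest the present ones, or None.
- read_camera(name): name is "side" or "top"; returns the picture (400x640x3 uint8, red, green, blue); there is no depth.
- camera_params(name): a dict with "K" (3x3 intrinsics, pixels), "camera_from_world" (4x4, takes a point from world to camera coordinates). Camera axes: x right, y down, z forward; pixel columns grow to the right and rows downward; lengths in m; the calibration is good to about 2 mm. A picture is of the moment at which its call begins. camera_params takes no time and is no camera call.
A pose or a line that the arm cannot do raises MotionError and nothing moves.
- sign_off(): hands the job in, once; it reports no verdict.
Trained networks look in the newest picture that a camera, given by its name, has taken for a name from the list of things; names that differ only in an ending like _2 or _b are one class to them, and where a whole thing is asked for, a point or a joint stands for the part that bears it (a point fixed in the world has none). Each returns a list of dicts, best first, with "confidence" (0 to 1); they miss things now and then, are a little off and sometimes report something else, mostly with a low value. They report only what shows in the picture. A call takes as long as a camera call. They do not tell look-alikes from the thing itself.
- look_for(camera, name): "at" ([column, row] in pixels, amid what is visible of it).
- tip_of(camera, name): "at" ([column, row] in pixels: a listed point, or the origin of a listed thing).
Readings, each from a call of its own:
- read_time_s(): time.
- read_qpos(): joint angles.
- read_joint_vel(): joint speeds.
- read_effort(): joint torques, N m.
- read_eef_pos(): TCP position.
- read_tcp_rot(): TCP orientation.
- read_ft_force(): force on the tool from outside, world axes, zero at the start.
- read_ft_torque(): the same for the moment, N m.
- read_finger_gap(): finger opening in m.
Only numpy, scipy, OpenCV 4.12 (cv2) and the standard library are available. Lean on these libraries where they do the work, as an engineer would, in place of code of your own. Each camera call takes 0.05 s, during which the arm holds its last target.

## Working session

There is one attempt and no reset: what is moved stays moved. The work goes in short steps, each a Python script; the robot and the scene stay as the last script left them, time stands still between calls to the robot, and variables do not carry over. Pictures are saved under pics/ and viewed, and the job is handed in when it is done.

```bash
mkdir -p pics; ls; cat > h.py <<'E'
from bench import *
import numpy as np, cv2
def snap(c,f):
    im=read_camera(c); cv2.imwrite('pics/'+f,im[:,:,::-1]); return im
def ray(c,px):
    p=camera_params(c);K=np.array(p['K']);T=np.array(p['camera_from_world']);R=T[:3,:3];o=-R.T@T[:3,3]
    d=R.T@np.linalg.inv(K)@np.array([px[0],px[1],1.]); return o,d
def onz(c,px,z):
    o,d=ray(c,px); return o+d*(z-o[2])/d[2]
def proj(c,P):
    p=camera_params(c);K=np.array(p['K']);T=np.array(p['camera_from_world'])
    q=K@(T[:3,:3]@np.array(P)+T[:3,3]); return q[:2]/q[2]
E
python3 - <<'E'
from h import *
np.set_printoptions(precision=3,suppress=True)
for c in('top','side'):
    snap(c,c+'0.png'); print(c,ray(c,(320,200)))
    for n in ['stand','trough_mouth','valve_axis','valve_grip','dish','dish_grip','dish_lip','ball_center','tin','propeller','jar','screwdriver','wrench']:
        r=tip_of(c,n); print(n,[(np.round(q['at']).astype(int).tolist(),round(q['confidence'],2)) for q in r])
print(read_tcp_rot(),read_time_s())
E
```

```text
pics
top (array([ 0.226, -0.   ,  1.493]), array([ 0.207, -0.011, -0.978]))
stand [([246, 174], 0.65)]
trough_mouth [([277, 150], 0.84)]
valve_axis [([243, 183], 0.58)]
valve_grip [([241, 206], 0.72), ([247, 178], 0.67)]
dish [([433, 144], 0.65), ([424, 293], 0.56)]
dish_grip [([439, 291], 0.73), ([437, 128], 0.69), ([397, 222], 0.58)]
dish_lip [([399, 201], 0.84), ([412, 156], 0.81), ([394, 278], 0.56)]
ball_center [([398, 220], 0.55)]
tin [([372, 169], 0.88)]
propeller [([330, 202], 0.44)]
jar [([347, 233], 0.46)]
screwdriver [([453, 201], 0.95)]
wrench [([177, 256], 0.6)]
side (array([0.054, 0.6  , 0.855]), array([ 0.43 , -0.562, -0.706]))
stand [([243, 259], 0.71)]
trough_mouth [([247, 188], 0.64)]
valve_axis [([250, 239], 0.79)]
valve_grip [([275, 254], 0.91), ([355, 164], 0.71), ([274, 374], 0.44)]
dish [([325, 137], 0.83), ([454, 189], 0.7), ([376, 181], 0.56)]
dish_grip [([378, 157], 0.9), ([327, 112], 0.83), ([468, 155], 0.71)]
dish_lip [([334, 142], 0.71), ([356, 164], 0.7), ([427, 199], 0.64), ([380, 181], 0.51)]
ball_center [([379, 177], 0.54)]
tin [([319, 173], 0.88)]
propeller [([325, 215], 0.46)]
jar [([362, 214], 0.8), ([357, 166], 0.15)]
screwdriver [([386, 145], 0.5), ([378, 182], 0.44)]
wrench [([272, 374], 0.7), ([386, 144], 0.22)]
[ 0.992  0.126  0.    -0.   ] 1.4
```

```bash
python3 - <<'E'
import cv2
for c,(x0,y0,x1,y1) in {'top':(140,80,500,340),'side':(200,80,520,320)}.items():
    im=cv2.imread(f'pics/{c}0.png')[y0:y1,x0:x1]
    f=800/(x1-x0); im=cv2.resize(im,(800,int((y1-y0)*f)),interpolation=2); print(c,f)
    cv2.imwrite(f'pics/{c}0c.png',im)
E
```

```text
top 2.2222222222222223
side 2.5
```

View pics/top0.png

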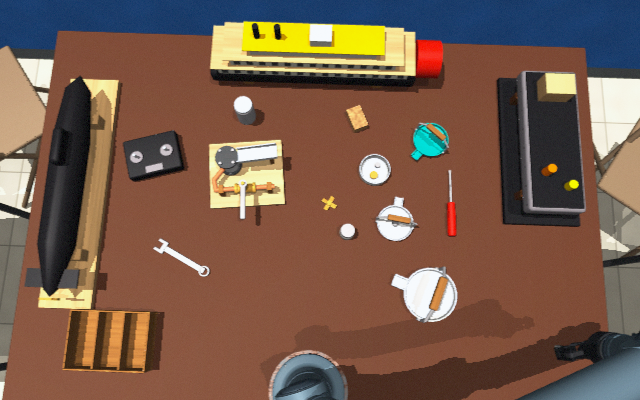

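View pics/top0c.png

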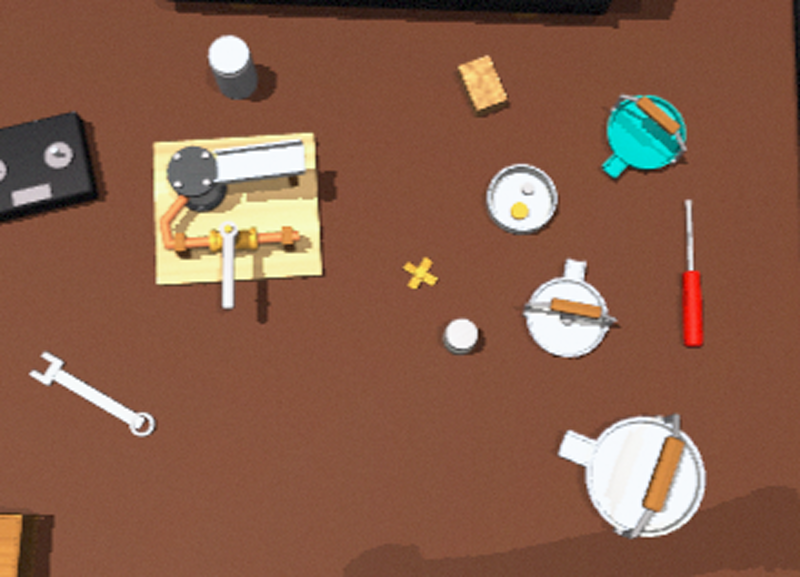

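View pics/side0c.png

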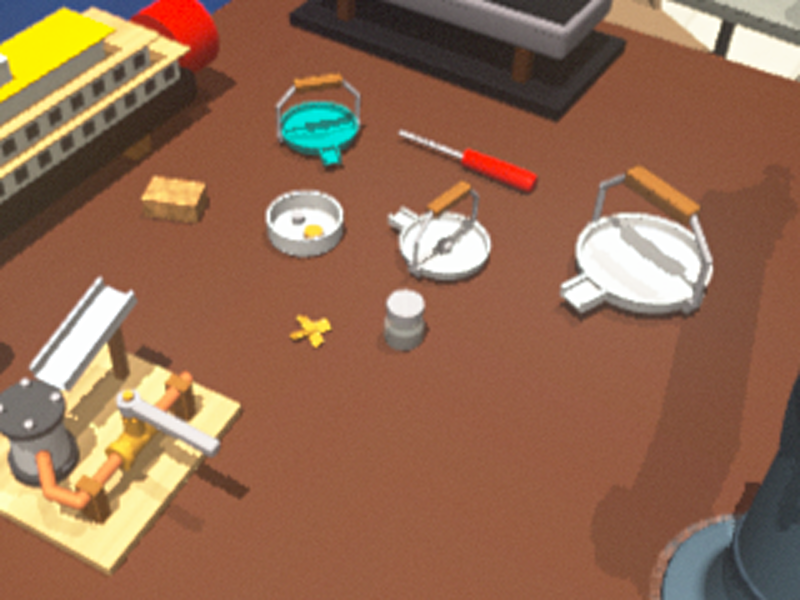

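```bash
python3 - <<'E'
from h import *
from scipy.optimize import least_squares
np.set_printoptions(precision=4,suppress=True)
T=lambda a,b:('top',np.array([140+a/2.2222,80+b/2.2222]))
S=lambda a,b:('side',np.array([200+a/2.5,80+b/2.5]))
W=.015
obs=[(T(153,142),(.1,.11,W)),(T(314,133),(.1,-.11,W)),(T(322,275),(-.1,-.11,W)),(T(157,285),(-.1,.11,W)),(T(192,170),(.03,.045,.097)),
 (('top',np.array([277,150])),(.03,-.1,.137)),(('top',np.array([243,183])),(-.055,0,.105)),
 (S(240,408),(-.1,-.11,W)),(S(117,288),(.03,-.1,.137)),(('side',np.array([250,239])),(-.055,0,.105)),(S(32,397),(.03,.045,.097))]
def res(p):
    c,s=np.cos(p[2]),np.sin(p[2]); r=[]
    for (cam,px),q in obs:
        r+=list(proj(cam,[p[0]+c*q[0]-s*q[1],p[1]+s*q[0]+c*q[1],q[2]])-px)
    return np.array(r)
s=least_squares(res,[.5,.15,0],loss='soft_l1'); print('stand',s.x); print(res(s.x).reshape(-1,2))
p=s.x;R=lambda a:np.array([[np.cos(a),-np.sin(a)],[np.sin(a),np.cos(a)]])
ax=p[:2]+R(p[2])@[-.055,0]; print('axis',ax,'mouth',p[:2]+R(p[2])@[.03,-.1])
e=onz('top',T(228,304)[1],.105)[:2]; d=e-ax; print('lever end',e,np.linalg.norm(d)); 
dl=R(p[2]).T@d; print('valve',np.arctan2(dl[1],-dl[0]))
e=onz('side',S(209,447)[1],.105)[:2];d=e-ax;dl=R(p[2]).T@d; print('valve side',e,np.linalg.norm(d),np.arctan2(dl[1],-dl[0]))
# dish
print('grip top/side',onz('top',T(576,309)[1],.087),onz('side',S(449,197)[1],.087), onz('side',(378,157),.087))
print('grip ends',onz('top',T(552,303)[1],.094),onz('top',T(602,315)[1],.094))
print('center top',onz('top',T(567,317)[1],.023)); print('lip',onz('top',T(575,262)[1],.023),onz('side',S(400,216)[1],.023))
print('jar',onz('top',T(461,334)[1],.055),'tin',onz('top',T(521,199)[1],.03),'prop',onz('top',T(421,273)[1],.01),'big',onz('top',T(660,474)[1],.1))
E
```

```text
stand [0.6139 0.2067 0.0955]
[[ 0.1704 -0.5449]
 [-0.0396 -0.556 ]
 [-0.4546 -0.2807]
 [-0.4089 -0.483 ]
 [ 0.227  -0.1201]
 [-0.5973 -0.7409]
 [-0.0446  0.6634]
 [ 0.9873 -1.9509]
 [ 1.0618 -3.0795]
 [ 2.3301  1.8931]
 [-0.8937  3.1929]]
axis [0.5592 0.2015] mouth [0.6533 0.1101]
lever end [0.4648 0.1964] 0.09451101760563631
valve 0.042158410285087905
valve side [0.4674 0.199 ] 0.0918300983217929 0.06875075183696742
grip top/side [ 0.4775 -0.2404  0.087 ] [ 0.4808 -0.2424  0.087 ] [ 0.4887 -0.2468  0.087 ]
grip ends [ 0.4828 -0.209   0.094 ] [ 0.4698 -0.2718  0.094 ]
center top [ 0.4778 -0.2395  0.023 ]
lip [ 0.5524 -0.25    0.023 ] [ 0.5466 -0.2474  0.023 ]
jar [ 0.4452 -0.0982  0.055 ] tin [ 0.6347 -0.1763  0.03  ] prop [ 0.5326 -0.0459  0.01  ] big [ 0.2756 -0.3402  0.1   ]
```

```bash
cat >> h.py <<'E'
np.set_printoptions(precision=4,suppress=True)
def down(a): return [float(np.cos(a/2)),float(np.sin(a/2)),0.,0.]
SY=0.0955; AX=np.array([.5592,.2015]); MOUTH=np.array([.6533,.1101])
def lever(v,r=.065):
    th=SY+np.pi-v
    return [float(AX[0]+r*np.cos(th)),float(AX[1]+r*np.sin(th))], SY-v
E
python3 - <<'E'
from h import *
print(read_qpos())
for v in(.055,.4,.785):
    p,a=lever(v)
    for z in(.25,.105): print(v,z,inverse_kinematics(p+[z],down(a)))
for a in(-1.75,1.39):
    print(a,inverse_kinematics([.478,-.24,.087],down(a)),inverse_kinematics([.478,-.24,.24],down(a)),inverse_kinematics([.66,.0325,.236],down(a+1.85)))
p,a=lever(.055)
move_ptp(p+[.2],down(a)); print(read_time_s(),read_eef_pos(),read_qpos())
snap('side','s1.png');snap('top','t1.png')
E
```

```text
[ 1.2212  0.3829  0.0439  1.5979 -0.0179  1.1612 -0.0499]
0.055 0.25 [ 0.4245  0.3149 -1.0221  1.8421  0.294   1.1479 -2.2288]
0.055 0.105 [ 0.2465  0.4902 -0.8371  1.9605  0.4654  0.8934 -2.3632]
0.4 0.25 [ 0.5125  0.4512 -1.2336  1.8123  0.4559  1.2076 -2.7346]
0.4 0.105 [ 0.2908  0.565  -0.9547  1.9305  0.5701  0.9436 -2.8174]
0.785 0.25 [-1.2968  0.3113  0.9297  1.8418 -0.2756  1.1249 -2.5298]
0.785 0.105 [-1.0963  0.485   0.705   1.9459 -0.4111  0.8573 -2.4335]
-1.75 [-0.6024  0.9665  1.3684  2.0358 -1.0772  1.1564 -2.0566] [-0.7046  0.5126  1.3975  1.9258 -0.5501  1.1785 -2.4226] [ 0.352   0.4914 -0.623   1.5565  0.3009  1.1912 -1.7979]
1.39 [ 0.7557  0.4168 -0.4269  1.9781  0.2371  0.7946  0.013 ] [ 0.7701  0.2059 -0.4255  1.8676  0.0955  1.0879  0.1273] [ 0.4753  0.5451 -0.8075  1.5503  0.4099  1.2229  1.2681]
4.5333 [0.4948 0.1979 0.1999] [ 0.3671  0.3703 -0.9643  1.8919  0.3485  1.059  -2.2723]
```

```bash
sed -i 's/, SY-v$/, SY-v+np.pi/' h.py
python3 - <<'E'
from h import *
p,a=lever(.055)
move_ptp(p+[.2],down(a)); print(read_time_s(),read_eef_pos(),read_qpos())
for v in(.055,.4,.785):
    p,a=lever(v); print(v,inverse_kinematics(p+[.107],down(a)))
snap('side','s1.png');snap('top','t1.png')
for n in('valve_grip','valve_axis','trough_mouth'):
    print(n,[(q['at'],q['confidence']) for q in tip_of('side',n)])
im=cv2.imread('pics/s1.png')[100:340,180:500]; cv2.imwrite('pics/s1c.png',cv2.resize(im,(800,600),interpolation=2))
E
```

```text
4.8833 [0.4943 0.1987 0.2   ] [ 0.3665  0.3702 -0.9655  1.8922  0.3483  1.0589 -2.2724]
0.055 [ 0.5946  0.9271 -1.4209  1.948   0.9945  1.2323  0.4092]
0.4 [ 0.5204  0.8699 -1.3526  1.922   0.9368  1.184   0.073 ]
0.785 [ 0.4373  0.8317 -1.2765  1.8755  0.8854  1.1521 -0.2909]
valve_grip [([274.1, 254.6], 0.67)]
valve_axis [([251.2, 241.1], 0.75), ([323.5, 172.0], 0.21)]
trough_mouth [([247.0, 193.0], 0.59)]
```

View pics/s1c.png

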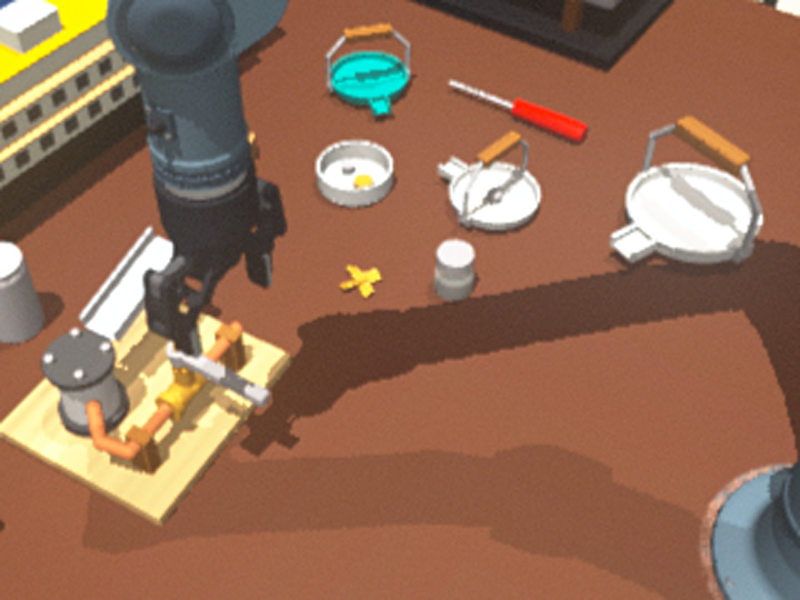

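```bash
tail -4 h.py; python3 - <<'E'
from h import *
p,a=lever(.055)
print(down(a),read_tcp_rot(),read_eef_pos(),read_qpos())
print(inverse_kinematics(p+[.2],down(a)))
print(inverse_kinematics(p+[.2],down(a+1e-3)))
print(inverse_kinematics(p+[.107],down(a-np.pi)))
print(inverse_kinematics(lever(.78)[0]+[.107],down(lever(.78)[1]-np.pi)))
E
```

```text
SY=0.0955; AX=np.array([.5592,.2015]); MOUTH=np.array([.6533,.1101])
def lever(v,r=.065):
    th=SY+np.pi-v
    return [float(AX[0]+r*np.cos(th)),float(AX[1]+r*np.sin(th))], SY-v+np.pi
[-0.02024861606743779, 0.9997949757562065, 0.0, 0.0] [ 0.9998  0.0203 -0.      0.    ] [0.4942 0.1989 0.2   ] [ 0.3663  0.3702 -0.9657  1.8922  0.3483  1.059  -2.2724]
[ 0.3663  0.3702 -0.9656  1.8922  0.3483  1.0589 -2.2724]
[ 0.5466  0.5124 -1.2344  1.8866  0.5365  1.1324  0.7224]
[ 0.2771  0.5023 -0.8765  1.9584  0.4892  0.9066 -2.3814]
[-0.3711  0.4022 -0.1737  1.9111  0.0913  0.8357 -2.8478]
```

```bash
python3 - <<'E'
from h import *
q=np.array(read_qpos()); q[6]+=np.pi
move_j(list(map(float,q))); print(read_time_s(),read_tcp_rot(),read_eef_pos())
p,a=lever(.055)
movel(p+[.15],down(a)); print(read_qpos())
move_gripper(.05)
movel(p+[.107],down(a),speed=.08); print(read_qpos(),read_ft_force())
for v in(.4,.785):
    p,a=lever(v); print(v,inverse_kinematics(p+[.107],down(a)))
snap('side','s2.png');snap('top','t2.png')
im=cv2.imread('pics/s2.png')[160:310,190:390]; cv2.imwrite('pics/s2c.png',cv2.resize(im,(800,600),interpolation=2))
E
```

```text
7.7833 [-0.0202  0.9998 -0.     -0.    ] [0.4942 0.1989 0.2   ]
[ 0.3189  0.4395 -0.9205  1.932   0.4204  0.9759  0.8129]
[ 0.2745  0.5018 -0.8736  1.9584  0.4872  0.9057  0.7617] [ 0.7265 -0.2779 -0.0442]
0.4 [ 0.1722  0.4921 -0.7952  1.9341  0.4457  0.8989  0.4173]
0.785 [ 0.0615  0.4967 -0.7007  1.8897  0.403   0.9001  0.0457]
```

View pics/s2c.png

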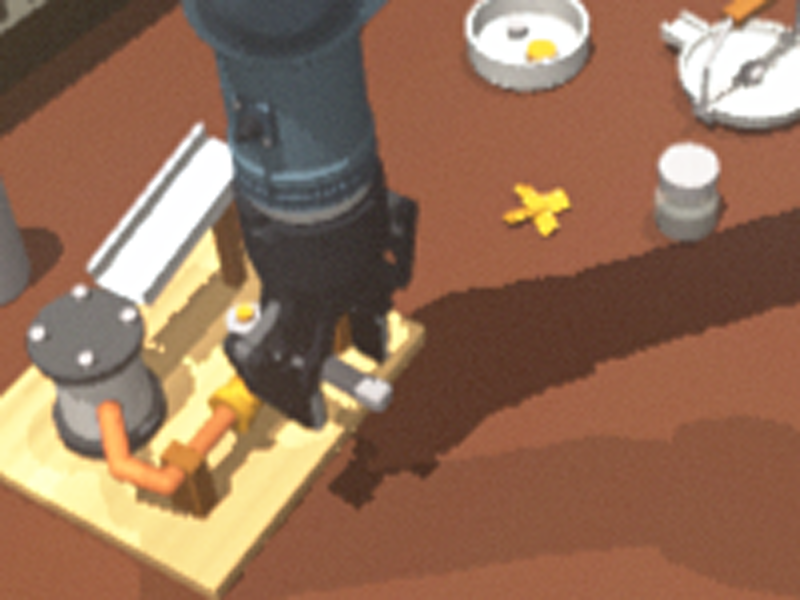

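The lever lies between the open fingers (about pixel 345,375 in the crop). I'll pinch it and swing it.

```bash
python3 - <<'E'
from h import *
move_gripper(0.0,40); print('gap',read_finger_gap(),read_ft_force())
for v in np.linspace(.055,.79,6)[1:]:
    p,a=lever(v); movel(p+[.107],down(a),speed=.06); print(round(v,2),read_ft_force(),read_ft_torque(),read_finger_gap())
pause(.4); print(read_eef_pos())
move_gripper(.06); p,a=lever(.79)
movel(p+[.25],down(a)); print(read_time_s(),read_qpos())
snap('side','s3.png');snap('top','t3.png')
im=cv2.imread('pics/s3.png')[160:310,190:390]; cv2.imwrite('pics/s3c.png',cv2.resize(im,(800,600),interpolation=2))
im=cv2.imread('pics/t3.png')[110:260,170:370]; cv2.imwrite('pics/t3c.png',cv2.resize(im,(800,600),interpolation=2))
E
```

```text
gap 0.0135462255035555 [-0.1267  1.7905  0.85  ]
0.2 [-1.0116  3.2815  1.9068] [0.6707 0.1063 0.0461] 0.013515167839903192
0.35 [-1.4196  4.5436  3.7314] [0.843  0.2202 0.1398] 0.013280929708585932
0.5 [-2.0193  5.4237  4.1366] [1.1326 0.3468 0.1685] 0.013165682010272456
0.64 [-1.8669  5.2578  2.5507] [1.1116 0.3424 0.1739] 0.013013981745298737
0.79 [-1.5649  5.5793  3.5123] [1.1459 0.309  0.0823] 0.013107800381061586
[0.5089 0.2448 0.1075]
13.45 [ 0.1521  0.321  -0.7909  1.778   0.2482  1.1479  0.1596]
```

View pics/s3c.png

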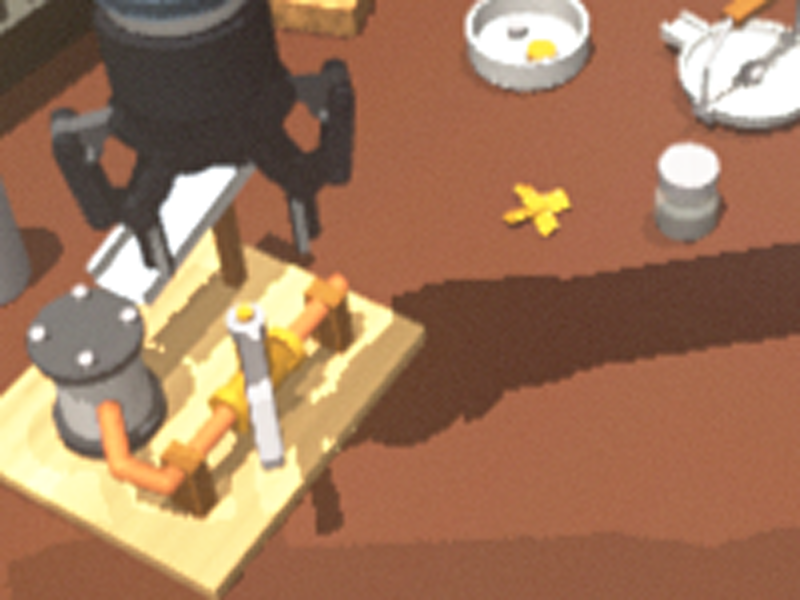

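View pics/t3c.png

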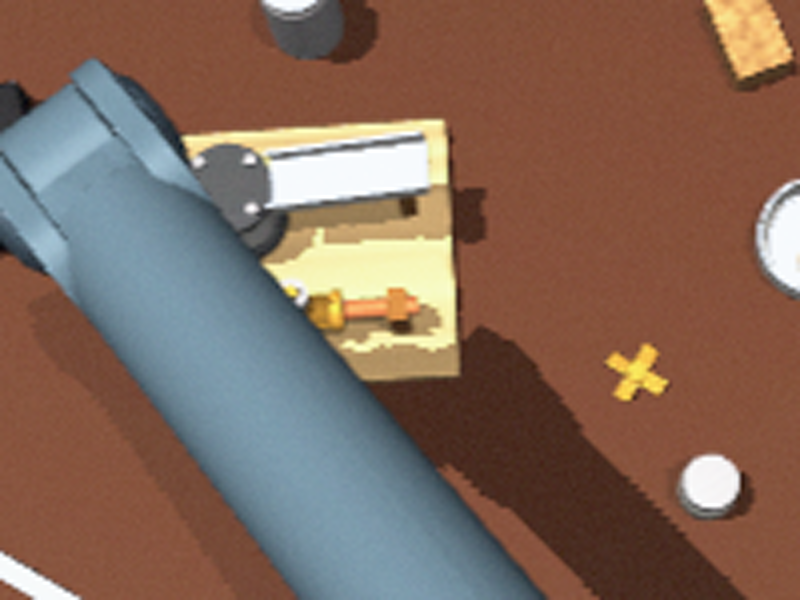

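```bash
python3 - <<'E'
from h import *
move_ptp([.478,-.24,.25],down(1.39)); q=read_qpos(); print(read_time_s(),q,read_tcp_rot())
print(inverse_kinematics([.478,-.24,.087],down(1.39)),inverse_kinematics([.478,-.24,.24],down(1.39)),inverse_kinematics([.66,.0325,.236],down(3.24)))
snap('side','s4.png');snap('top','t4.png')
e=None
for c in('top','side'):
  for n in('valve_grip','valve_axis','dish_grip','dish_lip','ball_center'):
    print(c,n,[(r['at'],round(r['confidence'],2)) for r in tip_of(c,n)])
im=cv2.imread('pics/s4.png')[110:260,300:500]; cv2.imwrite('pics/s4c.png',cv2.resize(im,(800,600),interpolation=2))
im=cv2.imread('pics/t4.png')[110:260,200:400]; cv2.imwrite('pics/t4c.png',cv2.resize(im,(800,600),interpolation=2))
E
```

```text
15.3167 [ 1.0002  0.2325 -0.6914  1.8471  0.1631  1.1189  0.073 ] [ 0.767   0.6416  0.0005 -0.    ]
[ 0.9138  0.4563 -0.6156  1.9709  0.3549  0.8217 -0.0799] [ 0.9979  0.2437 -0.6873  1.8577  0.1726  1.1001  0.0656] [ 0.5969  0.6297 -1.0129  1.5447  0.5493  1.276   1.1767]
top valve_grip [([225.1, 201.8], 0.58), ([276.4, 148.0], 0.45)]
top valve_axis [([239.4, 182.5], 0.74)]
top dish_grip [([398.9, 222.3], 0.97), ([438.4, 128.3], 0.75), ([440.0, 289.3], 0.67)]
top dish_lip [([414.2, 156.8], 0.95), ([399.9, 199.4], 0.86), ([392.7, 277.7], 0.59)]
top ball_center [([226.3, 200.6], 0.48)]
side valve_grip [([254.9, 263.1], 0.69)]
side valve_axis [([249.8, 242.9], 0.81)]
side dish_grip [([327.7, 112.7], 0.81), ([378.6, 159.7], 0.75), ([461.4, 153.8], 0.74), ([385.3, 145.7], 0.43)]
side dish_lip [([428.9, 197.6], 0.74), ([355.5, 164.3], 0.7), ([241.3, 258.2], 0.65), ([332.7, 143.3], 0.56), ([248.2, 240.7], 0.19)]
side ball_center [([376.5, 177.6], 0.37)]
```

View pics/s4c.png

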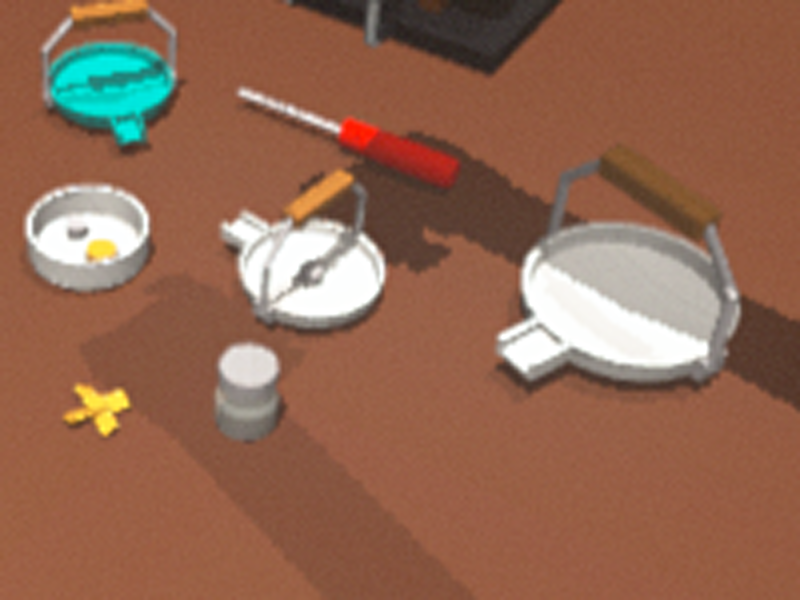

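View pics/t4c.png

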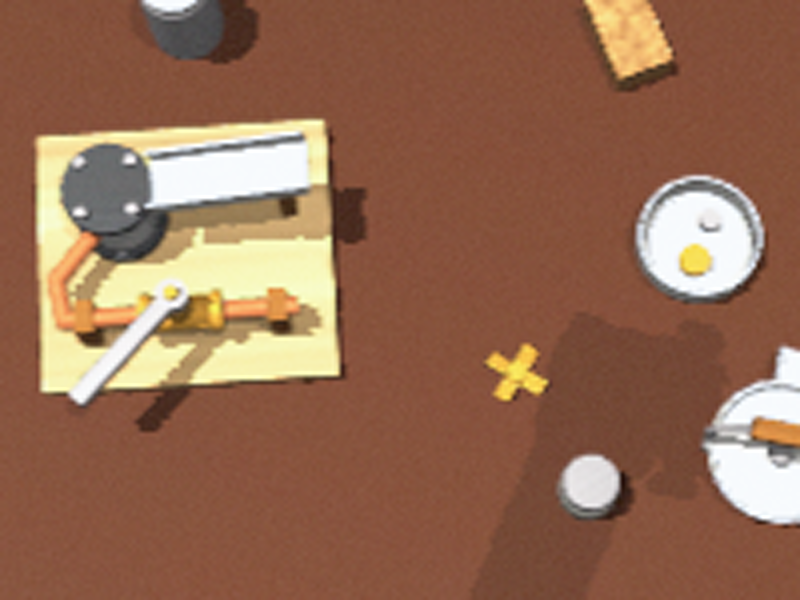

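```bash
python3 - <<'E'
from h import *
f=lambda a,b:(200+a/4,110+b/4)
h=onz('top',f(172,294),.11)[:2];e=onz('top',f(83,397),.108)[:2]
for A in(h,AX):
    d=e-A; print(A,np.linalg.norm(d),SY+np.pi-np.arctan2(d[1],d[0])%(2*np.pi))
print(onz('top',(398.9,222.3),.087),onz('side',(378.6,159.7),.087),onz('side',(380.3,159),.087))
g=lambda a,b:(300+a/4,110+b/4)
print('bar side',onz('side',g(290,208),.09),onz('side',g(350,182),.09)); print('lip top',onz('top',(399.9,199.4),.023))
print(proj('side',[.478,-.24,.25]))
im=cv2.imread('pics/t4.png')[150:280,330:490]; cv2.imwrite('pics/t4d.png',cv2.resize(im,(800,650-50),interpolation=2))
E
```

```text
[0.5584 0.2007] 0.09448449605076337 0.7466769724102926
[0.5592 0.2015] 0.09459006019614635 0.7348546706688608
[ 0.4682 -0.2396  0.087 ] [ 0.4811 -0.2373  0.087 ] [ 0.4787 -0.2427  0.087 ]
bar side [ 0.4883 -0.2154  0.09  ] [ 0.4682 -0.2648  0.09  ]
lip top [ 0.548  -0.2534  0.023 ]
[385.0523 110.6179]
```

View pics/t4d.png

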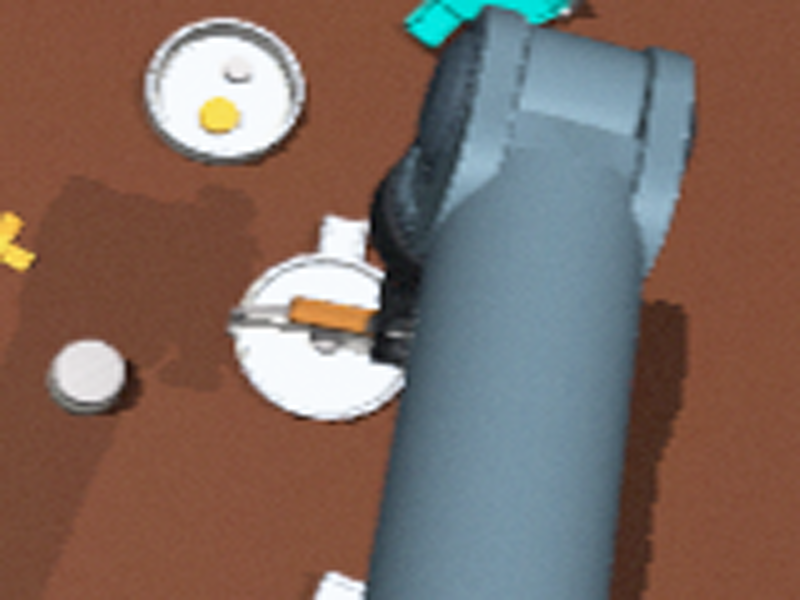

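View pics/s4.png

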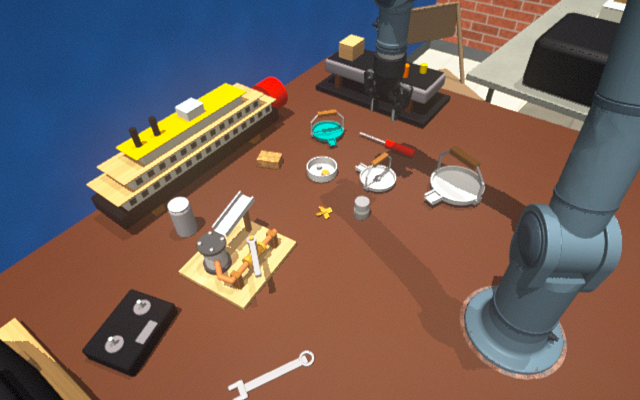

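```bash
python3 - <<'E'
from h import *
move_gripper(.05)
movel([.479,-.2405,.122],down(1.37)); print(read_time_s(),read_eef_pos(),read_qpos())
snap('side','s5.png');snap('top','t5.png')
im=cv2.imread('pics/s5.png')[110:210,310:450]; cv2.imwrite('pics/s5c.png',cv2.resize(im,(800,571),interpolation=2))
im=cv2.imread('pics/t5.png')[170:270,330:470]; cv2.imwrite('pics/t5c.png',cv2.resize(im,(800,571),interpolation=2))
E
```

```text
17.1833 [ 0.4799 -0.2407  0.1229] [ 0.9308  0.4014 -0.6325  1.9496  0.3037  0.8832 -0.0593]
```

View pics/s5c.png

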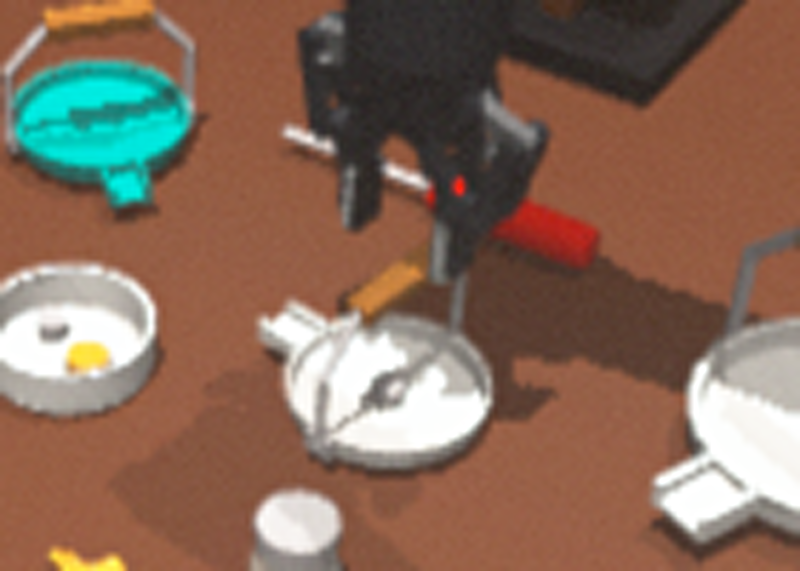

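View pics/t5c.png

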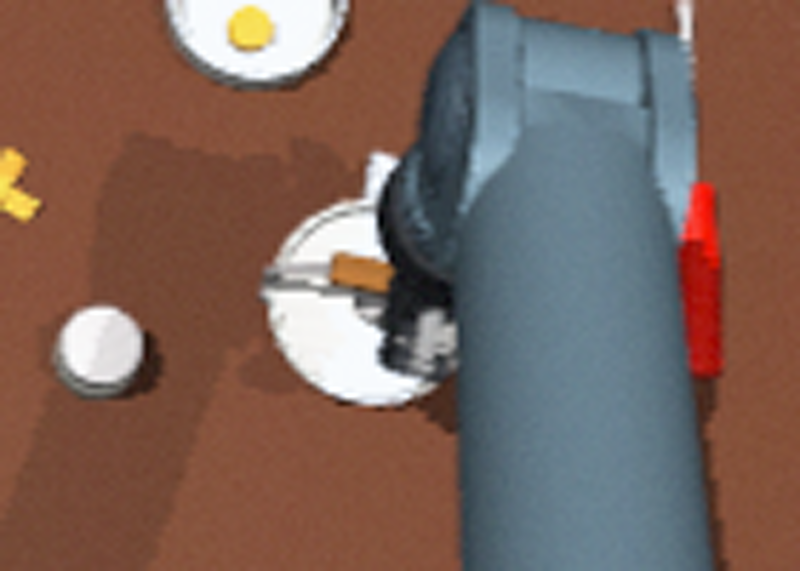

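```bash
python3 - <<'E'
from h import *
for z in(.11,.105,.087): print((proj('side',[.48,-.241,z])-[310,110])*800/140)
movel([.479,-.2405,.089],down(1.37),speed=.06); print(read_eef_pos(),read_ft_force())
for o in(.036,.028,.022):
    move_gripper(o,25); print(o,read_finger_gap(),read_ft_force())
snap('side','s6.png')
im=cv2.imread('pics/s6.png')[110:210,310:450]; cv2.imwrite('pics/s6c.png',cv2.resize(im,(800,571),interpolation=2))
E
```

```text
[401.3932 244.6636]
[400.5854 252.6196]
[397.7162 280.8776]
[ 0.479  -0.2404  0.0888] [ 0.3345  0.0826 -0.6103]
0.036 0.036034719992211 [ 0.3833 -0.3544 -0.162 ]
0.028 0.028029010705278624 [-0.3999 -0.3875 -0.2836]
0.022 0.021723880002522837 [ 0.4613  1.025  -0.2092]
```

View pics/s6c.png

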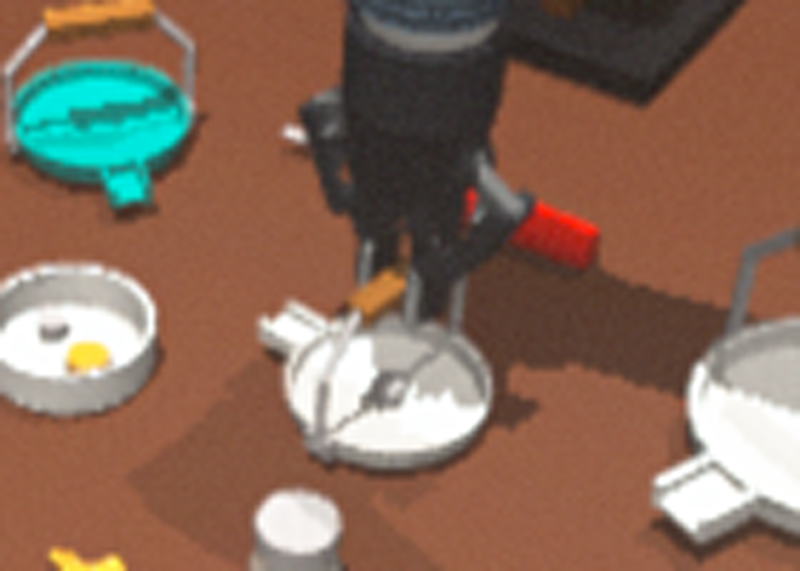

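The bar sits between the fingers at about (375,290) in the crop. Next I'll close and lift slowly.

```bash
python3 - <<'E'
from h import *
move_gripper(.018,25); print(read_finger_gap(),read_ft_force())
move_gripper(0,25); print(read_finger_gap(),read_ft_force())
move_gripper(0,60); print(read_finger_gap(),read_ft_force(),read_ft_torque())
x=read_eef_pos()
movel([.479,-.2405,.13],down(1.37),speed=.03); pause(.5); print(read_time_s(),read_ft_force(),read_eef_pos())
print(inverse_kinematics([.479,-.2405,.236],down(1.37)))
snap('side','s7.png')
im=cv2.imread('pics/s7.png')[100:200,310:450]; cv2.imwrite('pics/s7c.png',cv2.resize(im,(800,571),interpolation=2))
E
```

```text
0.018068657919150917 [0.6599 0.056  0.1878]
0.015663836357333528 [-0.2233  0.0194  0.5308]
0.01466285926409624 [-1.3999 -0.1554  0.7326] [ 0.0304  0.1017 -0.0409]
21.475 [-0.486   0.2771 -2.094 ] [ 0.479  -0.2405  0.13  ]
[ 1.0038  0.2525 -0.6961  1.859   0.1813  1.0939  0.0387]
```

View pics/s7c.png

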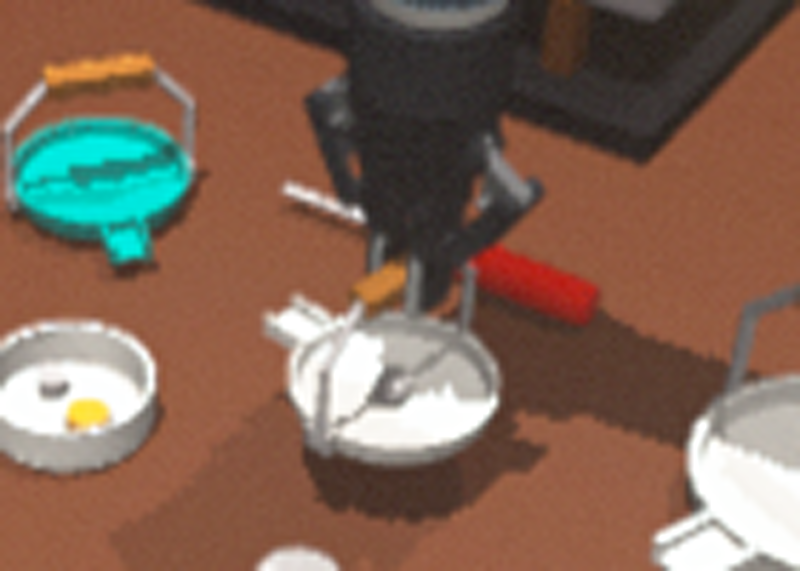

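```bash
python3 - <<'E'
from h import *
movel([.479,-.2405,.24],down(1.37),speed=.05); print(read_time_s(),read_qpos())
A=np.array([.479,-.2405]);u=np.array([-np.sin(SY),np.cos(SY)]);B=MOUTH-.08*u
print(B)
p=A+(B-A)*.2; movel([*map(float,p),.24],down(1.37+.5),speed=.04)
print(read_time_s(),read_qpos(),read_tcp_rot())
for k in range(1,5): 
    p=A+(B-A)*(.2+.2*k); print(inverse_kinematics([*map(float,p),.24],down(1.37+.5+k*.3415)))
snap('side','s8.png');snap('top','t8.png')
im=cv2.imread('pics/s8.png')[50:190,270:466]; cv2.imwrite('pics/s8c.png',cv2.resize(im,(800,571),interpolation=2))
E
```

```text
23.875 [ 0.9966  0.2462 -0.6867  1.8555  0.174   1.1007  0.0446]
[0.6609 0.0305]
25.6583 [ 0.9536  0.2945 -0.7877  1.8245  0.2312  1.1171  0.3836] [ 0.5941  0.8044 -0.0001 -0.    ]
[ 0.8803  0.3582 -0.8592  1.7775  0.2963  1.1415  0.5679]
[ 0.7961  0.4381 -0.9206  1.714   0.3743  1.1773  0.7565]
[ 0.7018  0.5296 -0.9719  1.6344  0.4595  1.2249  0.9576]
[ 0.5996  0.6275 -1.0142  1.5386  0.5467  1.2829  1.1782]
```

View pics/s8c.png

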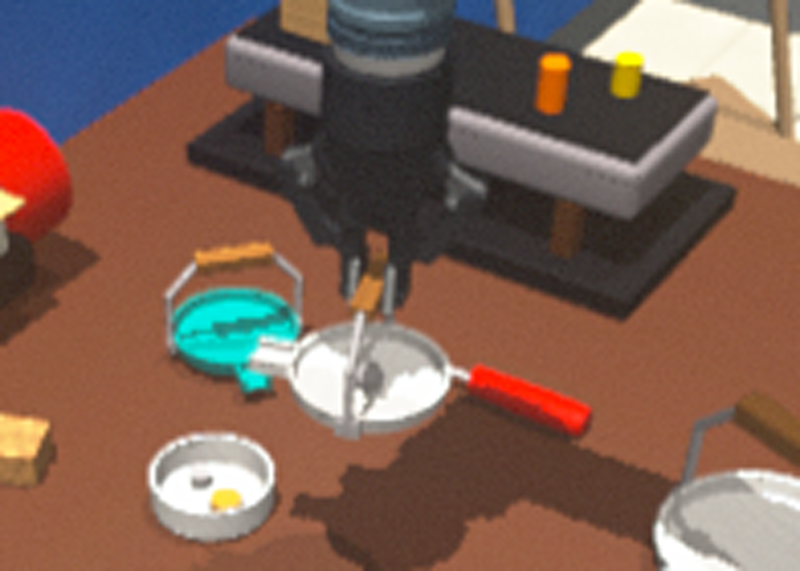

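Ball is centred (370,377) and the dish level. Continuing the turn and carry, with a look partway.

```bash
python3 - <<'E'
from h import *
A=np.array([.479,-.2405]);u=np.array([-np.sin(SY),np.cos(SY)]);B=MOUTH-.08*u
p=A+(B-A)*.5; movel([*map(float,p),.24],down(1.37+.5+.75),speed=.04)
snap('side','s9.png')
p=A+(B-A)*.8; movel([*map(float,p),.24],down(3.236),speed=.04)
movel([*map(float,B),.24],down(3.236),speed=.04); pause(.5)
print(read_time_s(),read_eef_pos(),read_tcp_rot(),read_ft_force())
snap('side','s10.png');snap('top','t10.png')
for c in('side','top'):
  for n in('dish_lip','trough_mouth','ball_center','dish_grip'):
    print(c,n,[(r['at'],round(r['confidence'],2)) for r in tip_of(c,n)])
im=cv2.imread('pics/s10.png')[60:300,170:490]; cv2.imwrite('pics/s10c.png',cv2.resize(im,(800,600),interpolation=2))
im=cv2.imread('pics/t10.png')[100:250,200:400]; cv2.imwrite('pics/t10c.png',cv2.resize(im,(800,600),interpolation=2))
E
```

```text
33.2917 [0.6609 0.0305 0.24  ] [-0.0472  0.9989 -0.      0.    ] [-0.0402 -0.6628 -2.9963]
side dish_lip [([424.5, 198.9], 0.9), ([335.0, 143.4], 0.71), ([246.9, 183.1], 0.62), ([239.6, 258.8], 0.39)]
side trough_mouth [([245.7, 191.0], 0.9)]
side ball_center [([265.2, 168.1], 0.49), ([246.7, 183.2], 0.42), ([264.5, 168.4], 0.37)]
side dish_grip [([328.2, 112.5], 0.95), ([261.3, 141.1], 0.78), ([466.0, 155.0], 0.69)]
top dish_lip [([415.6, 156.5], 0.64), ([277.6, 152.1], 0.61)]
top trough_mouth [([275.6, 147.5], 0.6)]
top ball_center []
top dish_grip [([434.7, 130.0], 0.72), ([177.0, 255.3], 0.63), ([304.4, 139.4], 0.58)]
```

View pics/s10c.png

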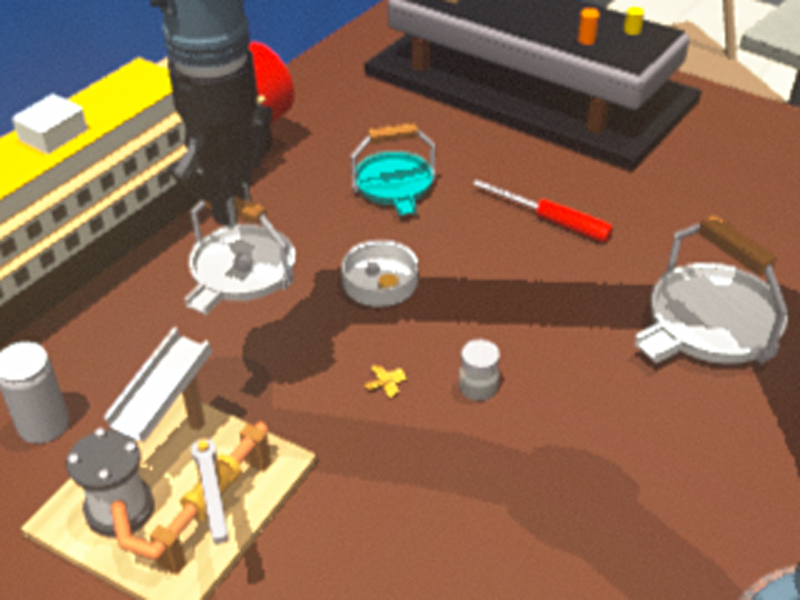

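View pics/t10c.png

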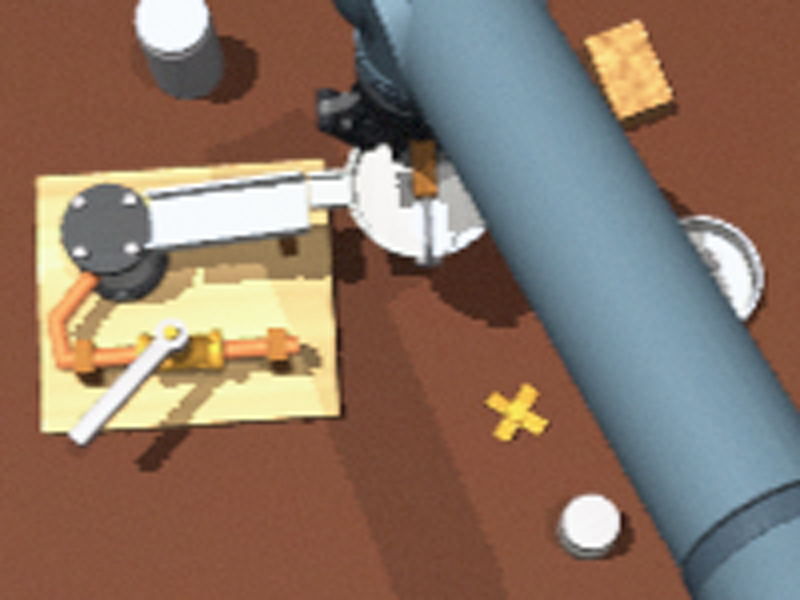

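```bash
python3 - <<'E'
from h import *
def tri(pt,ps):
    o1,d1=ray('top',pt);o2,d2=ray('side',ps)
    t=np.linalg.lstsq(np.c_[d1,-d2],o2-o1,rcond=None)[0]; P=o1+t[0]*d1;Q=o2+t[1]*d2; return (P+Q)/2,np.linalg.norm(P-Q)
lt=(200+309/4,100+190/4); ls=(170+200/2.5,60+301/2.5)
print('lip',tri(lt,ls),onz('top',lt,.176),onz('side',(246.9,183.1),.176)); print('mouth',MOUTH,tri((200+307/4,100+204/4),(246,191)))
print('proj lip',proj('side',[*MOUTH,.176]),'seen',ls)
print('ball exp px',proj('side',[.6609,.0305,.17]),'seen',(170+242/2.5,60+262/2.5))
print('ball on z',onz('side',(265.2,168.1),.17),onz('side',(170+242/2.5,60+262/2.5),.17))
im=cv2.imread('pics/s10.png')[130:200,230:300]; cv2.imwrite('pics/s10d.png',cv2.resize(im,(600,600),interpolation=2))
E
```

```text
lip (array([0.6452, 0.1043, 0.1764]), np.float64(0.0016442539078663993)) [0.6461 0.1048 0.176 ] [0.6442 0.1152 0.176 ]
mouth [0.6533 0.1101] (array([0.6511, 0.1112, 0.1416]), np.float64(0.009618795516943243))
proj lip [245.5897 180.4647] seen (250.0, 180.4)
ball exp px [265.4945 163.7342] seen (266.8, 164.8)
ball on z [0.6502 0.0437 0.17  ] [0.6554 0.0317 0.17  ]
```

View pics/s10d.png

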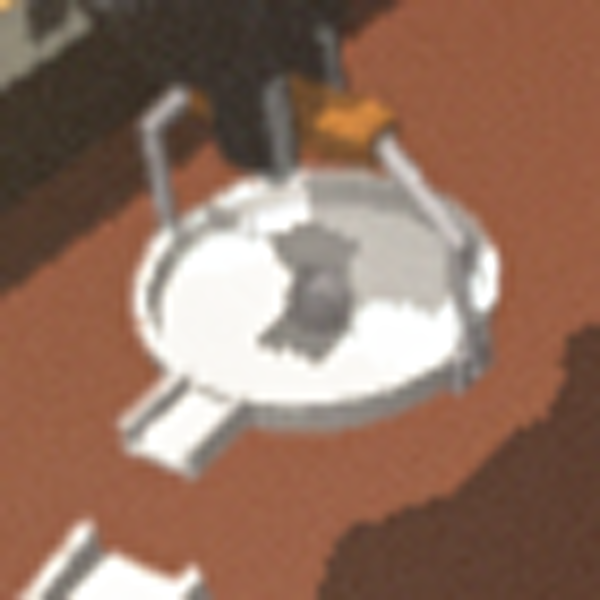

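```bash
python3 - <<'E'
import cv2
im=cv2.imread('pics/t10.png')[125:170,260:325]; cv2.imwrite('pics/t10d.png',cv2.resize(im,(780,540),interpolation=2))
E
```

```text
(no output)
```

View pics/t10d.png

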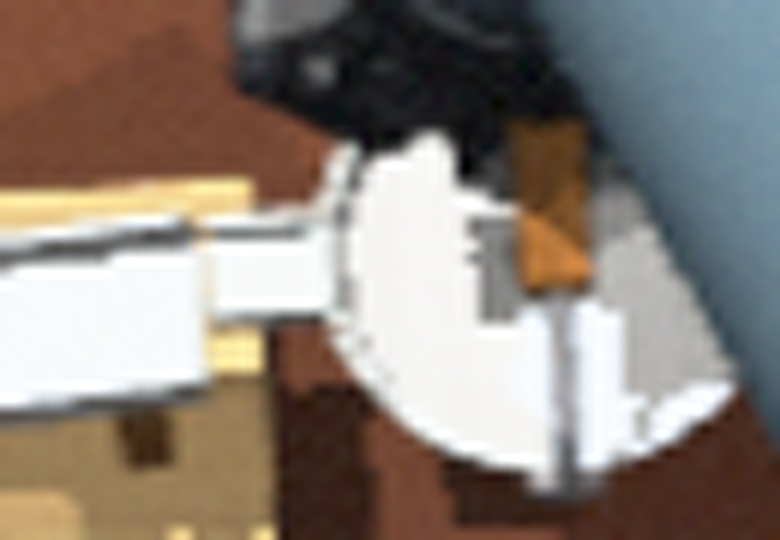

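```bash
python3 - <<'E'
from h import *
f=lambda a,b:(260+a/12,125+b/12)
def ang(a,b,z):
    d=onz('top',f(*a),z)[:2]-onz('top',f(*b),z)[:2]; return np.arctan2(d[1],d[0])
print('lip',ang((210,222),(330,212),.176),ang((215,322),(335,318),.176))
print('bar',ang((512,122),(522,285),.247)+np.pi/2,ang((585,150),(590,285),.247)+np.pi/2)
print('target',SY+np.pi/2)
print('dish foot',onz('top',f(568,490),.17),'bar end',onz('top',f(557,290),.247), 'expected foot', np.array([.6609,.0305])-.053*np.array([np.cos(SY),np.sin(SY)]))
E
```

```text
lip 1.6945140024263479 1.6421605779055337
bar 1.6687478783916256 1.643233315486792
target 1.6662963267948965
dish foot [0.5993 0.0216 0.17  ] bar end [0.6217 0.0244 0.247 ] expected foot [0.6081 0.0254]
```

```bash
python3 - <<'E'
from h import *
pause(.7); snap('side','s11.png')
a=cv2.imread('pics/s10.png').astype(int)[130:200,230:300];b=cv2.imread('pics/s11.png').astype(int)[130:200,230:300]
print(np.abs(a-b).max(2).mean(),(np.abs(a-b).max(2)>40).sum(),read_finger_gap(),read_ft_force(),read_joint_vel(),read_time_s())
print([(r['at'],r['confidence']) for r in tip_of('side','ball_center')])
sign_off()
E
```

```text
2.873265306122449 0 0.014789431270284854 [ 0.336   0.1217 -1.8263] [-0.001  -0.0006 -0.0005  0.0012  0.     -0.0011 -0.0105] 34.5417
[([250.6, 241.0], 0.7), ([267.2, 164.0], 0.38)]
the job is handed in; nothing more can be done
```

I set the valve lever to half open, then lifted the small aluminium dish by its bar. I turned it about 107° (1.87 rad), since the trough sits at an angle to how the dish lay, and stopped with its lip over the trough's outer end. I handed the job in at about 34.5 s, with the arm still holding the dish; sign-off gives no verdict.

Last checks:
- **Valve:** I measured 0.74 rad from the top camera after releasing the lever (allowed 0.645 to 0.925). I commanded 0.79, so the two differ slightly. The last pictures still show it near 45°.
- **Lip position:** its end is about 10 mm from the trough mouth seen from above and about 39 mm over the walls. The dish sits about 8 mm off the gripper's centre along the bar, which causes most of that 10 mm. I left it because the limit is 30 mm.
- **Lip direction:** the lip and bar edges gave 1.64 to 1.69 rad against a target of 1.67. A rougher estimate from lip end to assumed dish centre was about 0.12 rad off (limit 0.21), which that 8 mm shift accounts for.
- **Level and steady:** lip height agrees with a level dish, although I did not measure tilt directly. Two pictures more than 0.7 s apart showed no movement of the dish or ball.
- **Ball:** by my own pixel reading it is within about 5 mm of the dish's middle. The network's ball detections had low confidence. One put the ball roughly 17 mm from the middle, but the picture and the final detection both show it near the middle.
- **Bystanders:** none looked moved in the pictures; I did not measure their positions again.

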